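# Kit out the ship's fittings for two decks

### The job

Make up two kits of model ship fittings from the stock on the cutting mat: the funnel, the lifeboat and the tall ventilator go in the long three-compartment tray, the windlass and the short ventilator in the short two-compartment tray. Stand each upright and flat on the tray floor, roughly in the middle of a compartment of its own (any free one in its tray), set down gently and not dropped. Leave the skylight where it stands and do not disturb the glue bottle or the paint jar.

Things in the scene. Friction and masses are not known exactly. Their poses are not given: they have to be found in the camera images.
- funnel: White ship's funnel: upright oval pipe with a dark top, 73 mm tall, 45 mm long (own x) and 35 mm wide (own y; the sides are upright all the way), raked 6 mm towards -x at the top, on an oval foot 49 by 39 mm, 4 mm thick. Grip along own y. Origin: centre of the underside, z up. Starts on the green cutting mat (300 by 220 mm, 3 mm thick), any yaw.
- lifeboat: Open lifeboat, white outside, wood inside, standing on two chocks: 75 mm long (own x), 30 mm wide (own y) amidships, gunwale 30 mm above the underside of the chocks (35 mm at the pointed ends). Grip amidships along own y, where its sides run from 14 to 30 mm up. Origin: centre, underside of the chocks; z up. Starts on the 3 mm mat, any yaw.
- tall_ventilator: White cowl ventilator, the taller of two: upright pipe 25 mm in diameter on a round foot 40 mm across, 4 mm thick; the head, centred 62 mm up, bends to a trumpet mouth 40 mm across that faces own +x, 27 mm out from the pipe axis; 82 mm tall in all. Grip the pipe along own y (25 mm), clear of the mouth. Origin: pipe axis, underside of the foot; z up. Starts on the 3 mm mat, any yaw.
- short_ventilator: White cowl ventilator, the shorter of two: upright pipe 25 mm in diameter on a round foot 40 mm across, 4 mm thick; the head, centred 30 mm up, bends to a trumpet mouth 32 mm across that faces own +x, 27 mm out from the pipe axis; 46 mm tall in all. Grip the pipe along own y (25 mm), clear of the mouth. Origin: pipe axis, underside of the foot; z up. Starts on the 3 mm mat, any yaw.
- windlass: Metal anchor windlass: bed plate 32 (own x) by 57 mm (own y), 4 mm thick; square gear case in the middle, 30 mm (x) by 15 mm (y), 4 to 34 mm up; on each side of it along y a cable wheel 24 mm in diameter and a spool (61 mm over all), axis 19 mm up. Grip the gear case along own x (30 mm). Origin: centre of the underside, z up. Starts on the 3 mm mat, any yaw.
- skylight: Wooden skylight like a small house roof with six dark panes, 65 by 42 mm, 30 mm tall, on the mat among the fittings. In neither kit: it stays where it is. Origin: centre of the underside.
- long_tray: Plywood tray taped fast to the bench, 286 by 98 mm, edged and divided by strip wood into three compartments in a row along own x, each 90 by 90 mm inside, centres at x = -94, 0 and +94 mm, y = 0. Floor 4 mm above the bench; edges and dividers 4 mm thick, tops 12 mm above the bench. Origin: centre of the underside, on the bench.
- short_tray: Plywood tray taped fast to the bench, 192 by 98 mm, edged and divided by strip wood into two compartments in a row along own x, each 90 by 90 mm inside, centres at x = -47 and +47 mm, y = 0. Floor 4 mm above the bench; edges and dividers 4 mm thick, tops 12 mm above the bench. Origin: centre of the underside, on the bench.
- glue_bottle: White glue bottle with a pointed nozzle and a black band, 32 mm in diameter, 85 mm tall, loose on the bench. Not to be disturbed. Origin: centre of the underside.
- paint_jar: Small glass paint jar with a black cap, 34 mm in diameter, 40 mm tall, loose on the bench. Not to be disturbed. Origin: centre of the underside.

How it is judged:
By the outcome, as a careful person would: the job done as asked, in the order asked, and still so for the second after the job is handed in, with the robot touching nothing.
It also fails if it takes over 122 s, if anything falls off the work surface, if the arm or the gripper's body presses on something with over 40 N, if the wrist force passes 120 N, or if a joint passes its speed limit or range.

### The arm

A 7-joint arm with a two-finger parallel gripper is mounted at the origin on the work surface. World frame = base frame: x ahead of the robot, y to its left, z up, the work surface at z = 0. Lengths are in m, angles in rad, forces in N, time in s.
With the tool pointing down it reaches from about 0.4 to 0.875 m from the base axis. Payload 19.3 kg.
Tool frame: the origin (TCP) lies on the mounting face of the last link; the fingertips stand 173 mm ahead of it and the grasp point (between the pads) lies 155 mm ahead of it; z points along the fingers, y is the line along which they close (so a half turn about z gives the same grasp; the last joint's range is limited). The gripper opens to 85 mm and grips with 20 to 120 N. Pads are 22 mm wide; open, the fingers measure 114 mm over their backs; the gripper's body (76 mm by 85 mm) begins 54 mm behind the grasp point. The pads swing forward as they close: fully open they stand 13 mm farther back than shut.
Start: joints at [1.152, 0.521, -0.036, 1.599, 0.021, 1.021, -0.113], TCP at [0.214, -0.587, 0.405] pointing down, gripper open.
Joint ranges: [-2.91, 2.91], [-0.3, 2.13], [-1.5, 1.42], [0.17, 2.43], [-1.26, 4.41], [0.16, 1.93], [-2.52, 2.52]. Speed limits (rad/s): [1.89, 1.89, 2.39, 2.39, 3.01, 3.01, 3.01].

### API

Orientations are given as [roll, pitch, yaw] about the fixed x, y, z axes, in that order (R = Rz(yaw) Ry(pitch) Rx(roll)).
In Python, from workcell import bot, vision gives the robot as it stands.
- The arm moves only by the shell command python3 -m creep 'ROWS' [FORCE]. ROWS is JSON, a list that holds one entry, the list of rows, each a list of 7 numbers: the opening, from -1 (shut) to 1 (fully open), then the shift along the tool's x, y, z in cm, then the turn, a rotation vector about the tool's x, y, z in rad. In form: [[[grip, tx, ty, tz, rx, ry, rz], ...]]. A call has 1 to 12 rows; each row shifts and turns the commanded pose from where the row before left it, along the tool's axes as they then stand; what a row does not reach is not made up. A row lasts 1/8 s, in which the tool goes at most 62.5 mm and 10.7 degrees, less where a joint would pass 70% of its speed; a pose out of reach is approached as far as the arm can. A call with a gripper value outside its range is refused whole. The fingers move at their own pace and stop on an object; FORCE is the grip in N (left out, the last holds). Time passes only in rows, so rows that do not move let the fingers close. It gives the time, the measured TCP pose, the force, the opening and the grip force at its end, in the units of the state.
- bot.observe(): the state, without advancing time (a new reading comes with each control period).
- vision.grab_frame(name): name is "side" or "top"; returns a dict with "image" (384x512x3 uint8, blue, green, red), "depth" (384x512 float32, m along the optical axis (not along the pixel's ray), 0 where there is no reading), "fovy" (degrees; the focal length in pixels is half the picture's height over the tangent of half this angle, whatever the lens; pixels are square), "cx", "cy" (the principal point, pixels), "cam_to_world" (4x4, takes a point from camera to world coordinates). Camera axes: x right, y down, z forward; pixel columns grow to the right and rows downward; lengths in m; the calibration is good to about 2 mm. A picture is of the moment at which its call begins.
- bot.job_done(): hands the job in; it is judged then, once.
The state is a dict: "clock": time; "qpos": joint angles; "qd": joint speeds; "joint_efforts": joint torques, N m; "position": TCP position; "tool_rot": TCP orientation; "force": force on the tool from outside, world axes, zero at the start; "moment": the same for the moment, N m; "grip_width": finger opening in m; "finger_force": force on a finger pad.
Only numpy, scipy, OpenCV 4.12 (cv2) and the standard library are available. Lean on these libraries where they do the work, as an engineer would, in place of code of your own. Each camera call takes 0.05 s, during which the arm holds its last target. There are 200 camera calls.

## Working session

There is one attempt and no reset: what is moved stays moved. The work goes in short steps, Python scripts to look and compute and a shell command to move; the robot and the scene stay as the last step left them, time stands still between calls to the robot, and variables do not carry over. Pictures are saved under pics/ and viewed, at most 14 in all, crops included, and the job is handed in when it is done.

```bash
mkdir -p pics; ls
python3 - <<'E'
from workcell import bot, vision
import cv2,numpy as np
s=bot.observe();print({k:np.round(v,3).tolist() for k,v in s.items()})
for n in("top","side"):
    f=vision.grab_frame(n);cv2.imwrite(f"pics/{n}0.png",f["image"]);np.savez(f"{n}0.npz",**f)
    print(n,f["fovy"],f["cx"],f["cy"],np.round(f["cam_to_world"],3).tolist(),(f["depth"]>0).mean())
E
```

```text
pics
{'clock': 0.0, 'qpos': [1.152, 0.522, -0.036, 1.6, 0.021, 1.021, -0.113], 'qd': [0.001, 0.002, 0.001, -0.0, -0.0, -0.002, -0.001], 'joint_efforts': [0.004, -92.708, 1.981, -36.992, 0.018, 0.008, -0.0], 'position': [0.214, -0.587, 0.404], 'tool_rot': [-3.14, 0.0, 0.349], 'force': [0.462, -0.143, 0.157], 'moment': [-0.041, -0.028, -0.008], 'finger_force': 0.0, 'grip_width': 0.085}
top 43.03302622420845 261.51563698699647 188.3545080260466 [[-0.019, -0.992, 0.128, 0.459], [-0.999, 0.023, 0.037, -0.02], [-0.04, -0.127, -0.991, 1.052], [0.0, 0.0, 0.0, 1.0]] 0.9959665934244791
side 44.944582630639964 248.92258497858006 197.48381053229727 [[-1.0, -0.001, 0.007, 0.57], [-0.005, 0.711, -0.704, 0.743], [-0.004, -0.704, -0.711, 0.787], [0.0, 0.0, 0.0, 1.0]] 0.9961344401041666
```

View pics/top0.png

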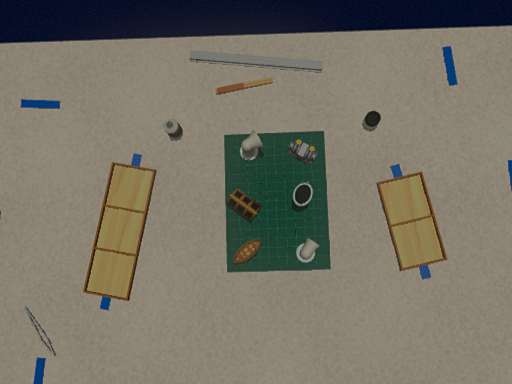

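View pics/side0.png

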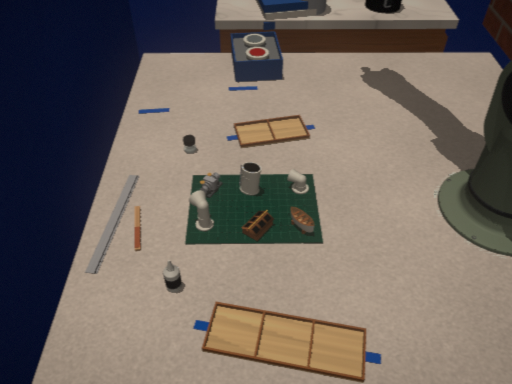

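```bash
cat > h.py <<'E'
import numpy as np,cv2
from scipy.optimize import least_squares
def cloud(f):
    h,w=f["depth"].shape; F=h/2/np.tan(np.radians(float(f["fovy"]))/2)
    v,u=np.mgrid[:h,:w]; d=f["depth"]; c=np.stack([(u-f["cx"])/F*d,(v-f["cy"])/F*d,d],-1)
    T=f["cam_to_world"]; P=c@T[:3,:3].T+T[:3,3]; P[d==0]=np.nan
    return P
def ell(q,a,b):  # outline residual to superimposed ellipse
    def r(p):
        c,s=np.cos(p[2]),np.sin(p[2]); d=q-p[:2]
        x=d@[c,s]; y=d@[-s,c]; return (np.hypot(x/a,y/b)-1)*min(a,b)
    return r
E
python3 - <<'E'
from h import *
C={n:cloud(np.load(n+"0.npz")) for n in("top","side")}
I={n:np.load(n+"0.npz")["image"] for n in C}
for n,(u,v) in {"top":(275,230),"side":(235,220)}.items():pass
pix={"top":dict(tall=(250,150),wind=(303,150),fun=(302,195),sky=(244,205),boat=(247,251),short=(306,252),glue=(172,128),jar=(372,121)),
"side":dict(tall=(203,212),wind=(211,184),fun=(250,178),sky=(259,225),boat=(303,220),short=(299,182),glue=(173,280),jar=(190,146))}
# camera biases: bench and mat height
for n,P in C.items():
    for nm,m in(("bench",(P[...,0]>.3)&(P[...,0]<.75)&(abs(P[...,1])<.45)&(P[...,2]<.0025)),("green",(I[n][...,1]>I[n][...,2]*1.5+5)&(P[...,2]<.01))):
        z=P[...,2][m]; print(n,nm,m.sum(),np.nanmedian(z)*1e3, np.nanstd(z)*1e3, np.nanpercentile(P[m],[1,99],axis=0).round(4).tolist())
cl={}
for n,P in C.items():
    for k,(u,v) in pix[n].items():
        p0=np.nanmedian(P[v-3:v+4,u-3:u+4].reshape(-1,3),axis=0)
        print(n,k,p0.round(4))
# ortho picture: top left region, height coloured
for n,P in C.items():
  R=3000 # px/m
  o=np.zeros((600,800,3),np.uint8)
  q=P.reshape(-1,3); col=I[n].reshape(-1,3)
  i=np.argsort(np.nan_to_num(q[:,2])); q=q[i];col=col[i]
  ok=np.isfinite(q[:,0])&(q[:,2]>-.01)&(q[:,2]<.1); q=q[ok];col=col[ok]
  for p,c in zip(q,col):
    r=int((.68-p[0])*2000);cc=int((.16-p[1])*2000)
    if 0<=r<600 and 0<=cc<800: cv2.rectangle(o,(cc-1,r-1),(cc+1,r+1),(int(c[0])//2+int(max(0,p[2])*1200),int(c[1]),int(c[2])),-1)
  cv2.imwrite(f"pics/ortho_{n}.png",o[:, :650])
E
```

```text
top bench 46686 0.7418996364431107 1.3852895427099314 [[0.3032, -0.444, -0.0034], [0.746, 0.4416, 0.0025]]
top green 16271 3.1349508714928476 209.55443697112338 [[0.234, -0.7546, -0.5727], [1.2275, 0.8763, 0.0085]]
side bench 39471 0.21206004380058818 1.3465948572956674 [[0.3033, -0.4347, -0.0033], [0.7464, 0.4076, 0.0024]]
side green 6076 2.378210154895366 124.70387392007339 [[-0.6493, -1.72, -0.5201], [1.2279, 0.363, 0.0064]]
top tall [0.6684 0.0397 0.0641]
top wind [ 0.67   -0.071   0.0376]
top fun [ 0.5693 -0.0643  0.0771]
top sky [0.5562 0.0561 0.0328]
top boat [0.46   0.0527 0.0158]
top short [ 0.4557 -0.0704  0.0458]
top glue [0.7199 0.2035 0.0579]
top jar [ 0.7277 -0.2179  0.0405]
side tall [0.6753 0.0617 0.0551]
side wind [ 0.667  -0.0542  0.029 ]
side fun [ 0.5746 -0.0442  0.0566]
side sky [0.5547 0.0743 0.0266]
side boat [0.4566 0.055  0.0226]
side short [ 0.4592 -0.0562  0.0332]
side glue [0.7215 0.2279 0.0422]
side jar [ 0.7319 -0.2034  0.0217]
```

View pics/ortho_top.png

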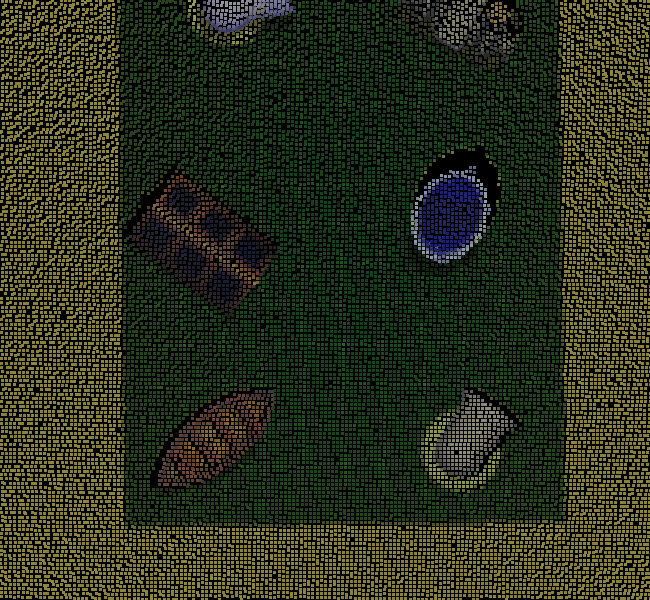

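```bash
cat > fit.py <<'E'
from h import *
from scipy.spatial import cKDTree
t=np.linspace(0,2*np.pi,120)[:-1]
def ring(a,b,z,x0=0): return np.c_[x0+a*np.cos(t),b*np.sin(t),0*t+z]
def disc(a,b,z,x0=0): return np.vstack([ring(a*k,b*k,z,x0) for k in np.linspace(.05,1,20)])
def box(x0,x1,y0,y1,z0,z1,n=1.2):
    g=lambda a,b:np.linspace(a,b,max(2,int((b-a)/n)))
    m=lambda *a:np.stack(np.meshgrid(*a),-1).reshape(-1,3)
    X,Y,Z=g(x0,x1),g(y0,y1),g(z0,z1)
    return np.vstack([m(X,Y,[z1]),m(X,[y0,y1],Z),m([x0,x1],Y,Z)])
def cylx(r0,r1,x0,x1,z,ax=0):
    p=np.vstack([np.c_[0*t+x0+(x1-x0)*k,(r0+(r1-r0)*k)*np.cos(t),z+(r0+(r1-r0)*k)*np.sin(t)] for k in np.linspace(0,1,25)])
    return p if ax==0 else p[:,[1,0,2]]
def vent(hz,R):
    hd=[];
    return np.vstack([disc(20,20,4),*[ring(20,20,z) for z in(1,2,3)],*[ring(12.5,12.5,z) for z in np.arange(4,hz,1.2)],
      cylx(12.5,R,0,27,hz),*[ring(12.5*np.cos(k),12.5*np.cos(k),hz+12.5*np.sin(k)) for k in np.linspace(0,1.5,12)]])
fun=np.vstack([disc(24.5,19.5,4),*[ring(24.5,19.5,z) for z in(1,2,3)],*[ring(22.5,17.5,z,-6*z/73) for z in np.arange(4,73,1.2)],disc(22.5,17.5,73,-6)])
xs=np.linspace(-37.5,37.5,90)
w=lambda x:15*(1-abs(x/37.5)**2.2)
boat=np.vstack([np.c_[xs,s*w(xs)*k,14+(16+5*(xs/37.5)**2)*f] for s in(-1,1) for k,f in((1,1),(.97,.8),(.92,.6),(.85,.4),(.75,.2),(.6,0),(.4,0),(.2,0),(0,0))])
wind=np.vstack([box(-16,16,-28.5,28.5,0,4),box(-15,15,-7.5,7.5,4,34),*[cylx(12,12,a,b,19,1) for a,b in((8,16),(-16,-8))],*[cylx(8,8,a,b,19,1) for a,b in((16,30.5),(-30.5,-16))]])
sky=np.vstack([box(-32.5,32.5,-21,21,0,10)]+[np.c_[xs*32.5/37.5,0*xs+s*21*k,30-18*k] for s in(-1,1) for k in np.linspace(0,1,15)])
def tray(n):
    L=94*n+4; e=[-L/2+94*i for i in range(n+1)]
    return np.vstack([box(x,x+4,-49,49,4,12) for x in e]+[box(-L/2,L/2,s-2,s+2,4,12) for s in(-47,47)])
bot_=lambda r,h:np.vstack([*[ring(r,r,z) for z in np.arange(0,h,1.2)],disc(r,r,h)])
M=dict(funnel=(fun,3),lifeboat=(boat,3),tall=(vent(62,20),3),short=(vent(30,16),3),windlass=(wind,3),skylight=(sky,3),long=(tray(3),0),shortt=(tray(2),0),glue=(bot_(16,55),0),jar=(bot_(17,40),0))
def fit(k,P,guess,yaws,rad,zmin,z0=None,freez=True):
    m,zz=M[k]; z0=zz if z0 is None else z0; tr=cKDTree(m)
    q=P[np.hypot(*(P[:,:2]-guess).T)<rad]; q=q[(q[:,2]>zmin)&(q[:,2]<.11)]*1e3
    def r(p):
        c,s=np.cos(p[2]),np.sin(p[2]); d=q-[p[0],p[1],z0+p[3]]
        return np.r_[tr.query(np.c_[d[:,:2]@[c,s],d[:,:2]@[-s,c],d[:,2]])[0],p[3]*(.5 if freez else 99)]
    best=min((least_squares(r,[guess[0]*1e3,guess[1]*1e3,y,0],loss="soft_l1",f_scale=2,diff_step=1e-4,x_scale=[1,1,.05,1]) for y in yaws),key=lambda s:s.cost)
    return best.x,best.cost/max(1,len(q)),len(q)
G=dict(funnel=(.572,-.06),lifeboat=(.458,.052),tall=(.672,.05),short=(.455,-.068),windlass=(.667,-.066),skylight=(.555,.058))
E
cat > m0.py <<'E'
from fit import *
C={n:cloud(np.load(n+"0.npz")).reshape(-1,3) for n in("top","side")}
C["both"]=np.vstack(list(C.values())); C={k:v[np.isfinite(v[:,0])] for k,v in C.items()}
Y=np.arange(-3,3.1,.5)
for k,g in G.items():
    for n in C:
        x,c,N=fit(k,C[n],g,Y,.05,.0065); print(k,n,x[:2].round(1),"yaw %.3f dz %.1f"%(x[2],x[3]),"cost %.2f N %d"%(c,N),"ztop %.1f"%(0))
for k,g,yy in(("long",(.52,.295),(0.,-.3,.3)),("shortt",(.52,-.285),(0.,.3,-.3))):
    for n in C:
        x,c,N=fit(k,C[n],g,[y+a for y in yy for a in(0,)] ,.16,.0075); print(k,n,x.round(3),c,N)
for k,g in(("glue",(.72,.215)),("jar",(.73,-.215))):
    x,c,N=fit(k,C["both"],g,[0],.04,.006); print(k,x.round(1),c,N)
E
python3 m0.py
```

```text
Traceback (most recent call last):
  File "m0.py", line 1, in <module>
    from fit import *
  File "fit.py", line 23, in <module>
    sky=np.vstack([box(-32.5,32.5,-21,21,0,10)]+[np.c_[xs*32.5/37.5,0*xs+s*21*k,30-18*k] for s in(-1,1) for k in np.linspace(0,1,15)])
                                                 ~~~~~^^^^^^^^^^^^^^^^^^^^^^^^^^^^^^^^^^
ValueError: all the input array dimensions except for the concatenation axis must match exactly, but along dimension 0, the array at index 0 has size 90 and the array at index 2 has size 1
```

```bash
sed -i 's/30-18\*k\]/30-18*k+0*xs]/' fit.py; time python3 m0.py
```

```text
funnel top [569.  -59.4] yaw 2.257 dz 1.7 cost 10.63 N 544 ztop 0.0
funnel side [578.7 -64.1] yaw -0.501 dz 0.2 cost 1.12 N 592 ztop 0.0
funnel both [577.7 -63.2] yaw -0.304 dz 1.3 cost 6.05 N 1136 ztop 0.0
lifeboat top [460.6  50.6] yaw -0.897 dz -2.2 cost 14.26 N 530 ztop 0.0
lifeboat side [462.5  56.7] yaw 2.225 dz -1.1 cost 4.08 N 404 ztop 0.0
lifeboat both [461.5  55.8] yaw -0.943 dz -2.2 cost 10.46 N 934 ztop 0.0
tall top [674.8  47.5] yaw -0.981 dz 0.7 cost 9.61 N 582 ztop 0.0
tall side [678.4  50.1] yaw -1.066 dz -0.1 cost 1.58 N 523 ztop 0.0
tall both [676.8  49.3] yaw -1.033 dz 0.5 cost 6.12 N 1105 ztop 0.0
short top [454.9 -69. ] yaw -0.638 dz 0.7 cost 10.09 N 488 ztop 0.0
short side [455.8 -66.4] yaw -0.640 dz 0.1 cost 1.32 N 300 ztop 0.0
short both [455.1 -67.3] yaw -0.648 dz 0.5 cost 6.90 N 788 ztop 0.0
windlass top [671.4 -70.3] yaw -3.588 dz 1.3 cost 7.58 N 575 ztop 0.0
windlass side [672.9 -65.8] yaw -0.497 dz 0.1 cost 1.78 N 320 ztop 0.0
windlass both [672.1 -67.9] yaw 2.660 dz 1.0 cost 5.65 N 895 ztop 0.0
skylight top [557.1  56.9] yaw 4.051 dz 4.7 cost 4.80 N 766 
[... 163 characters left out ...]
5.12639e+02  3.27333e+02 -2.01000e-01  4.01800e+00] 13.778777671913563 1904
long side [ 5.11352e+02  3.31938e+02 -1.98000e-01  1.32300e+00] 1.9654350343910814 1462
long both [ 5.11822e+02  3.30179e+02 -1.98000e-01  4.03100e+00] 9.02657151622911 3366
shortt top [ 5.19203e+02 -2.95317e+02  2.13000e-01  3.39500e+00] 10.08228281237282 1117
shortt side [ 5.19216e+02 -2.90364e+02  2.21000e-01  1.03400e+00] 1.6397041152873806 411
shortt both [ 5.19211e+02 -2.92401e+02  2.15000e-01  3.99400e+00] 7.997629450492962 1528
glue [7.271e+02 2.118e+02 1.000e-01 9.100e+00] 4.386327372335324 688
jar [ 7.370e+02 -2.192e+02  2.000e-01  8.000e-01] 1.5023366781825258 449
real	0m40.197s
user	0m40.537s
sys	0m0.248s
```

```bash
cat > m1.py <<'E'
from fit import *
import sys
def level(f):
    P=cloud(f); T=f["cam_to_world"]; q=P.reshape(-1,3)
    m=(q[:,0]>.33)&(q[:,0]<.78)&(abs(q[:,1])<.4)&(abs(q[:,2])<.009); g=q[m]
    mat=(abs(g[:,0]-.565)<.145)&(abs(g[:,1]+.005)<.105); tgt=np.where(mat,.003,0)
    k=np.ones(len(g),bool)
    for _ in range(6):
        A=np.c_[g[:,:2],np.ones(len(g))]; s=np.linalg.lstsq(A[k],(g[:,2]-tgt)[k],rcond=None)[0]; r=g[:,2]-tgt-A@s; k=abs(r)<.0025
    q=q.copy(); q[:,2]-=q[:,0]*s[0]+q[:,1]*s[1]+s[2]; print("plane",s.round(4),"rms mm",(r[k].std()*1e3).round(2))
    return q[np.isfinite(q[:,0])]
if __name__=="__main__":
  C={n:level(np.load(n+"0.npz")) for n in("top","side")}
  Y=np.arange(-3,3.1,.75)
  for k,g in G.items():
    for n in C:
        x,c,N=fit(k,C[n],g,Y,.045,.009); q=C[n][np.hypot(*(C[n][:,:2]-g).T)<.04]
        print(k,n,x[:2].round(1),"yaw %.3f dz %.1f cost %.2f N %d ztop %.1f"%((x[2]+np.pi)%(2*np.pi)-np.pi,x[3],c,N,np.percentile(q[:,2],99.5)*1e3))
  for k,g,yy in(("long",(.512,.33),(-.2,)),("shortt",(.519,-.292),(.2,)),("glue",(.727,.212),(0,)),("jar",(.737,-.219),(0,))):
    for n in C:
        x,c,N=fit(k,C[n],g,yy,.16 if "t"==k[-1] or k=="long" else .035,.007); print(k,n,x[:2].round(1),"yaw %.3f dz %.1f cost %.2f N %d"%(x[2],x[3],c,N))
E
python3 m1.py
```

```text
plane [-0.0002  0.0014  0.0018] rms mm 1.31
plane [-0.0012  0.0013  0.0008] rms mm 1.21
funnel top [567.2 -61.9] yaw 2.506 dz 0.2 cost 1.11 N 346 ztop 79.5
funnel side [578.9 -64.5] yaw -0.578 dz 0.0 cost 0.86 N 565 ztop 78.4
lifeboat top [461.2  50.9] yaw 2.227 dz -2.2 cost 4.47 N 373 ztop 37.5
lifeboat side [462.7  56.6] yaw -0.914 dz -1.3 cost 3.46 N 393 ztop 38.0
tall top [677.4  45.8] yaw -1.033 dz -0.1 cost 0.76 N 340 ztop 85.6
tall side [678.4  50.2] yaw -1.069 dz -0.4 cost 0.76 N 462 ztop 84.2
short top [454.6 -70.4] yaw -0.587 dz -0.6 cost 0.94 N 264 ztop 48.9
short side [455.9 -66.5] yaw -0.642 dz -0.2 cost 0.98 N 260 ztop 48.8
windlass top [672.6 -71.5] yaw -0.519 dz -0.2 cost 1.94 N 337 ztop 38.9
windlass side [673. -66.] yaw -0.492 dz 0.0 cost 1.56 N 284 ztop 39.2
skylight top [558.1  58.2] yaw 0.923 dz 3.0 cost 1.41 N 615 ztop 35.3
skylight side [558.5  61.1] yaw 0.944 dz 3.1 cost 1.49 N 535 ztop 35.9
long top [510.9 327.7] yaw -0.201 dz 1.7 cost 5.06 N 1196
long side [511.4 332. ] yaw -0.199 dz 0.8 cost 1.53 N 1550
shortt top [ 518.6 -295.6] yaw 0.217 dz 2.0 cost 6.19 N 902
shortt side [ 519.1 -290.8] yaw 0.214 dz 1.7 cost 3.24 N 464
glue top [727.1 209.3] yaw -0.080 dz 5.0 cost 4.39 N 261
glue side [727.7 212.5] yaw 0.047 dz 11.4 cost 3.35 N 399
jar top [ 736.7 -221.7] yaw -0.109 dz -0.1 cost 0.96 N 247
jar side [ 737.2 -218.2] yaw 0.054 dz 0.4 cost 1.24 N 189
```

```bash
cat > d.py <<'E'
import sys,numpy as np
from scipy.spatial.transform import Rotation as R
from workcell import bot
# usage: x y (mm) grasp-z (mm) psi : totals in tool axes (cm), turn first then shift / shift first then turn
x,y,z,psi=map(float,sys.argv[1:5]); s=bot.observe()
r0=R.from_euler("xyz",s["tool_rot"]); t=np.array([x,y,z+155])/1e3-s["position"]; r1=R.from_euler("xyz",[np.pi,0,psi])
print("t %.2f"%s["clock"],"pos",np.round(s["position"],4),"rot",np.round(s["tool_rot"],3),"w",round(s["grip_width"]*1e3,1),"ff",round(s["finger_force"],1),"F",np.round(s["force"],1),"q",np.round(s["qpos"],2))
print("turn",(r0.inv()*r1).as_rotvec().round(3),"shift(before turn)",(r0.inv().apply(t)*100).round(2),"shift(after)",(r1.inv().apply(t)*100).round(2))
E
python3 -m creep '[[[1,4.33,-3.03,0,0,0,-0.05],[1,4.33,-3.03,0,0,0,0],[1,4.33,-3.03,0,0,0,0],[1,4.33,-3.03,0,0,0,0]]]' 40; python3 d.py 578.4 -66.8 180 2.56
```

```text
clock: 0.6
position: [0.329, -0.4083, 0.4045]
tool_rot: [-3.141, 0.0, 0.399]
force: [1.6, -0.9, -0.1]
grip_width: 0.0855
finger_force: 0.0
t 0.60 pos [ 0.329  -0.4083  0.4045] rot [-3.141  0.     0.399] w 85.5 ff 0.0 F [ 1.6 -0.9 -0.1] q [ 0.86  0.36 -0.1   1.86  0.05  0.92 -0.44]
turn [-0.    -0.    -2.161] shift(before turn) [ 36.24 -21.79   6.96] shift(after) [-2.08 42.24  6.95]
```

```bash
python3 -m creep '[[[1,0,0,0,0,0,-0.18],[1,0,0,0,0,0,-0.18],[1,0,0,0,0,0,-0.18],[1,0,0,0,0,0,-0.18],[1,0,0,0,0,0,-0.18],[1,0,0,0,0,0,-0.18],[1,0,0,0,0,0,-0.18],[1,0,0,0,0,0,-0.18],[1,0,0,0,0,0,-0.18],[1,0,0,0,0,0,-0.18],[1,0,0,0,0,0,-0.18],[1,0,0,0,0,0,-0.18]]]'; python3 d.py 578.4 -66.8 120 2.56
```

```text
clock: 2.1
position: [0.3282, -0.4099, 0.4045]
tool_rot: [3.141, -0.0, 2.565]
force: [-1.5, -0.9, -0.4]
grip_width: 0.0851
finger_force: 0.0
t 2.10 pos [ 0.3282 -0.4099  0.4045] rot [ 3.141 -0.     2.565] w 85.1 ff 0.0 F [-1.5 -0.9 -0.4] q [ 1.22  0.41 -0.57  1.84  0.27  0.97  1.52]
turn [ 0.    -0.     0.005] shift(before turn) [-2.26 42.4  12.95] shift(after) [-2.06 42.41 12.95]
```

```bash
python3 -m creep '[[[1,-0.2,4.7,1,0,0,0],[1,-0.2,4.7,1,0,0,0],[1,-0.2,4.7,1,0,0,0],[1,-0.2,4.7,1,0,0,0],[1,-0.2,4.7,1,0,0,0],[1,-0.2,4.7,1,0,0,0],[1,-0.2,4.7,1,0,0,0],[1,-0.2,4.7,1,0,0,0],[1,-0.2,4.7,1,0,0,0],[1,0,0,0,0,0,0],[1,0,0,0,0,0,0]]]'; python3 d.py 578.4 -66.8 120 2.56
```

```text
clock: 3.48
position: [0.5759, -0.0669, 0.3143]
tool_rot: [-3.141, -0.001, 2.559]
force: [0.1, 0.7, -0.4]
grip_width: 0.0854
finger_force: 0.0
t 3.48 pos [ 0.5759 -0.0669  0.3143] rot [-3.141e+00 -1.000e-03  2.559e+00] w 85.4 ff 0.0 F [ 0.1  0.7 -0.4] q [ 0.41  0.62 -0.57  1.78  0.42  0.87  0.64]
turn [-0.001 -0.001 -0.001] shift(before turn) [-0.2   0.14  3.93] shift(after) [-0.2   0.14  3.93]
```

```bash
python3 -m creep '[[[1,-0.2,0.14,3,0,0,0],[1,0,0,3,0,0,0],[1,0,0,3,0,0,0],[1,0,0,2.4,0,0,0],[1,0,0,0,0,0,0]]]'; python3 -c "
from workcell import vision
import cv2,numpy as np
a=vision.grab_frame('top')['image'][130:270,210:350];b=vision.grab_frame('side')['image'][120:260,180:320]
cv2.imwrite('pics/g1.png',cv2.resize(np.hstack([a,b]),(800,400),interpolation=cv2.INTER_CUBIC))"
```

```text
clock: 4.1
position: [0.5778, -0.0676, 0.1997]
tool_rot: [-3.14, -0.002, 2.557]
force: [0.8, 0.5, 0.6]
grip_width: 0.0855
finger_force: 0.0
```

View pics/g1.png

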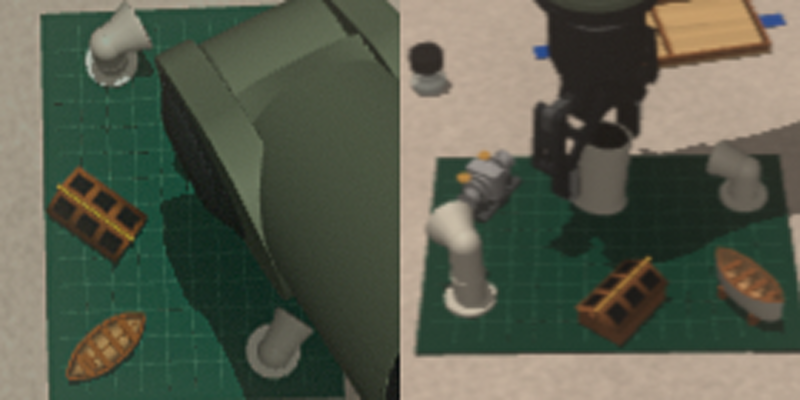

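The fingers straddle the funnel (right half, about (590,160)), everything undisturbed. Grip.

```bash
python3 -m creep '[[[-1,0,0,0,0,0,0],[-1,0,0,0,0,0,0],[-1,0,0,0,0,0,0],[-1,0,0,0,0,0,0],[-1,0,0,0,0,0,0],[-1,0,0,0,0,0,0],[-1,0,0,0,0,0,0]]]' 40; python3 d.py 603.3 311.1 150 2.94
```

```text
clock: 5.08
position: [0.5787, -0.0666, 0.2012]
tool_rot: [-3.142, 0.001, 2.559]
force: [-1.5, -0.5, 6.8]
grip_width: 0.0343
finger_force: 39.0
t 5.08 pos [ 0.5787 -0.0666  0.2012] rot [-3.142e+00  1.000e-03  2.559e+00] w 34.3 ff 39.0 F [-1.5 -0.5  6.8] q [ 0.34  0.78 -0.47  1.83  0.54  0.67  0.54]
turn [-0.     0.001 -0.381] shift(before turn) [ 18.73  32.89 -10.39] shift(after) [  5.16  37.5  -10.38]
```

```bash
python3 -m creep '[[[-1,0,0,-1,0,0,0],[-1,0,0,-2.5,0,0,0],[-1,0,0,-3,0,0,0],[-1,0,0,-3,0,0,0],[-1,0,0,-1.5,0,0,0],[-1,0,0,0,0,0,-0.1],[-1,0,0,0,0,0,-0.14],[-1,0,0,0,0,0,-0.14]]]'; python3 -m creep '[[[-1,0.3,2,0,0,0,0],[-1,0.5,3.6,0,0,0,0],[-1,0.5,3.8,0,0,0,0],[-1,0.5,3.8,0,0,0,0],[-1,0.5,3.8,0,0,0,0],[-1,0.5,3.8,0,0,0,0],[-1,0.5,3.8,0,0,0,0],[-1,0.5,3.8,0,0,0,0],[-1,0.5,3.6,0,0,0,0],[-1,0.5,3,0,0,0,0],[-1,0.3,2.5,0,0,0,0],[-1,0,0,0,0,0,0]]]'; python3 d.py 603.3 311.1 46 2.94
```

```text
clock: 6.08
position: [0.5784, -0.0666, 0.3105]
tool_rot: [-3.141, -0.001, 2.943]
force: [-0.5, 1.3, -1.5]
grip_width: 0.0342
finger_force: 40.0
clock: 7.58
position: [0.6027, 0.3144, 0.3104]
tool_rot: [3.14, -0.001, 2.94]
force: [0.0, 0.6, -1.5]
grip_width: 0.0341
finger_force: 40.1
t 7.58 pos [0.6027 0.3144 0.3104] rot [ 3.14e+00 -1.00e-03  2.94e+00] w 34.1 ff 40.1 F [ 0.   0.6 -1.5] q [-0.18  0.78 -0.64  1.5   0.51  1.03  0.42]
turn [ 0.001 -0.001  0.   ] shift(before turn) [-0.14 -0.32 10.94] shift(after) [-0.12 -0.31 10.94]
```

```bash
python3 -m creep '[[[-1,-0.1,-0.3,1.5,0,0,0],[-1,0,0,2.5,0,0,0],[-1,0,0,2.5,0,0,0],[-1,0,0,2,0,0,0],[-1,0,0,1,0,0,0],[-1,0,0,0.5,0,0,0],[-1,0,0,0.3,0,0,0],[-1,0,0,0.2,0,0,0],[-1,0,0,0.1,0,0,0],[-1,0,0,0,0,0,0]]]'; python3 d.py 603.3 311.1 46 2.94
```

```text
clock: 8.82
position: [0.6046, 0.3079, 0.2049]
tool_rot: [3.141, 0.0, 2.939]
force: [0.6, 0.6, -0.9]
grip_width: 0.0345
finger_force: 40.1
t 8.82 pos [0.6046 0.3079 0.2049] rot [3.141 0.    2.939] w 34.5 ff 40.1 F [ 0.6  0.6 -0.9] q [-0.21  0.91 -0.58  1.55  0.6   0.87  0.36]
turn [ 0.     0.    -0.001] shift(before turn) [0.19 0.29 0.39] shift(after) [0.19 0.29 0.39]
```

```bash
python3 -m creep '[[[-1,0.1,0.2,0.1,0,0,0],[-1,0,0,0.1,0,0,0],[-1,0,0,0,0,0,0],[-1,0,0,0,0,0,0]]]';  python3 -m creep '[[[-1,0,0,0.1,0,0,0],[-1,0,0,0,0,0,0],[-1,0,0,0,0,0,0]]]'
```

```text
clock: 9.32
position: [0.604, 0.31, 0.2027]
tool_rot: [-3.142, -0.0, 2.939]
force: [-0.3, -0.4, 0.0]
grip_width: 0.0342
finger_force: 40.1
clock: 9.7
position: [0.6041, 0.31, 0.2023]
tool_rot: [-3.142, 0.0, 2.939]
force: [-2.8, -2.4, 8.0]
grip_width: 0.0342
finger_force: 40.9
```

```bash
python3 -m creep '[[[0.2,0,0,0,0,0,0],[0.2,0,0,0,0,0,0],[0.2,0,0,0,0,0,0],[0.2,0,0,0,0,0,0],[0.4,0,0,-2,0,0,0],[0.4,0,0,-3,0,0,0],[1,0,0,-3,0,0,0],[1,0,0,-3,0,0,0],[1,0,0,-1,0,0,0]]]'; python3 d.py 462 53.8 150 2.23
```

```text
clock: 10.82
position: [0.6042, 0.3103, 0.3248]
tool_rot: [3.139, 0.002, 2.939]
force: [0.4, 0.4, -0.1]
grip_width: 0.0857
finger_force: 0.0
t 10.82 pos [0.6042 0.3103 0.3248] rot [3.139e+00 2.000e-03 2.939e+00] w 85.7 ff 0.0 F [ 0.4  0.4 -0.1] q [-0.17  0.77 -0.65  1.49  0.5   1.05  0.43]
turn [0.003 0.002 0.709] shift(before turn) [  8.76 -27.99   1.9 ] shift(after) [-11.57 -26.95   1.98]
```

```bash
python3 -m creep '[[[1,0,0,0,0,0,0.177],[1,0,0,0,0,0,0.177],[1,0,0,0,0,0,0.177],[1,0,0,0,0,0,0.177],[1,-1.45,-3.37,0,0,0,0],[1,-1.45,-3.37,0,0,0,0],[1,-1.45,-3.37,0,0,0,0],[1,-1.45,-3.37,0,0,0,0],[1,-1.45,-3.37,0,0,0,0],[1,-1.45,-3.37,0,0,0,0],[1,-1.45,-3.37,0,0,0,0],[1,-1.45,-3.37,0,0,0,0]]]'; python3 -m creep '[[[1,0,0,3,0,0,0],[1,0,0,3,0,0,0],[1,0,0,2,0,0,0],[1,0,0,0,0,0,0],[1,0,0,0,0,0,0]]]'; python3 d.py 462 53.8 24 2.23
```

```text
clock: 12.32
position: [0.4614, 0.0521, 0.3218]
tool_rot: [-3.141, 0.0, 2.231]
force: [0.9, 0.6, 0.9]
grip_width: 0.0852
finger_force: 0.0
clock: 12.95
position: [0.4623, 0.0532, 0.2424]
tool_rot: [3.141, 0.0, 2.231]
force: [-0.5, -0.6, 0.1]
grip_width: 0.085
finger_force: 0.0
t 12.95 pos [0.4623 0.0532 0.2424] rot [3.141 0.    2.231] w 85.0 ff 0.0 F [-0.5 -0.6  0.1] q [ 0.09  0.57 -0.44  2.12  0.46  0.54 -0.02]
turn [0.    0.    0.001] shift(before turn) [0.07 0.01 6.34] shift(after) [0.06 0.01 6.34]
```

```bash
python3 -m creep '[[[1,0,0,2.5,0,0,0],[1,0,0,2.5,0,0,0],[1,0,0,1.3,0,0,0],[1,0,0,0,0,0,0],[-1,0,0,0,0,0,0],[-1,0,0,0,0,0,0],[-1,0,0,0,0,0,0],[-1,0,0,0,0,0,0],[-1,0,0,0,0,0,0],[-1,0,0,0,0,0,0],[-1,0,0,0,0,0,0]]]' 35; python3 -m creep '[[[-1,0,0,-1,0,0,0],[-1,0,0,-2.5,0,0,0],[-1,0,0,-3,0,0,0],[-1,0,0,-3,0,0,0],[-1,0,0,-1.5,0,0,0],[-1,0,0,-1,0,0,0]]]'; python3 d.py 511.2 329.8 143 2.94
```

```text
clock: 14.32
position: [0.4623, 0.0531, 0.1792]
tool_rot: [3.141, 0.0, 2.231]
force: [-1.5, -0.1, 9.8]
grip_width: 0.0295
finger_force: 35.4
clock: 15.08
position: [0.4621, 0.053, 0.2993]
tool_rot: [3.141, 0.0, 2.231]
force: [0.2, -0.5, -0.5]
grip_width: 0.0296
finger_force: 34.8
t 15.07 pos [0.4621 0.053  0.2993] rot [3.141 0.    2.231] w 29.6 ff 34.8 F [ 0.2 -0.5 -0.5] q [ 0.16  0.47 -0.52  2.08  0.37  0.67  0.06]
turn [ 0.     0.    -0.709] shift(before turn) [18.87 20.85  0.13] shift(after) [ 0.73 28.11  0.13]
```

```bash
python3 -m creep '[[[-1,0,0,0,0,0,-0.177],[-1,0,0,0,0,0,-0.177],[-1,0,0,0,0,0,-0.177],[-1,0,0,0,0,0,-0.178],[-1,0.1,2,0,0,0,0],[-1,0.1,3.7,0,0,0,0],[-1,0.1,4,0,0,0,0],[-1,0.1,4,0,0,0,0],[-1,0.1,4,0,0,0,0],[-1,0.1,4,0,0,0,0],[-1,0.1,3.7,0,0,0,0],[-1,0,2.7,0,0,0,0]]]'; python3 -m creep '[[[-1,0,0,0,0,0,0],[-1,0,0,2,0,0,0],[-1,0,0,3,0,0,0],[-1,0,0,3,0,0,0],[-1,0,0,2,0,0,0],[-1,0,0,0.7,0,0,0],[-1,0,0,0.5,0,0,0],[-1,0,0,0.2,0,0,0],[-1,0,0,0,0,0,0],[-1,0,0,0,0,0,0]]]'; python3 d.py 511.2 329.8 25 2.94
```

```text
clock: 16.58
position: [0.5113, 0.3315, 0.2979]
tool_rot: [-3.141, -0.001, 2.941]
force: [-0.3, 0.4, -0.5]
grip_width: 0.0297
finger_force: 34.8
clock: 17.82
position: [0.5118, 0.3299, 0.1852]
tool_rot: [3.141, 0.0, 2.94]
force: [0.1, -0.4, -0.2]
grip_width: 0.0293
finger_force: 34.8
t 17.82 pos [0.5118 0.3299 0.1852] rot [3.141 0.    2.94 ] w 29.3 ff 34.8 F [ 0.1 -0.4 -0.2] q [-0.29  0.85 -0.57  1.75  0.65  0.73  0.17]
turn [ 0.  0. -0.] shift(before turn) [ 0.05 -0.02  0.52] shift(after) [ 0.05 -0.02  0.52]
```

```bash
python3 -m creep '[[[-1,0,0,0.2,0,0,0],[-1,0,0,0.15,0,0,0],[-1,0,0,0.08,0,0,0],[-1,0,0,0,0,0,0],[-1,0,0,0,0,0,0]]]';  python3 -m creep '[[[-1,0,0,0.08,0,0,0],[-1,0,0,0,0,0,0],[-1,0,0,0,0,0,0]]]'
```

```text
clock: 18.45
position: [0.5116, 0.3298, 0.1804]
tool_rot: [3.142, -0.0, 2.94]
force: [0.0, 0.8, -0.9]
grip_width: 0.0294
finger_force: 34.9
clock: 18.82
position: [0.5116, 0.3299, 0.1802]
tool_rot: [3.142, 0.0, 2.94]
force: [-3.8, -2.9, 11.9]
grip_width: 0.0296
finger_force: 36.3
```

```bash
python3 -m creep '[[[0.1,0,0,0,0,0,0],[0.1,0,0,0,0,0,0],[0.1,0,0,0,0,0,0],[0.1,0,0,0,0,0,0],[0.1,0,0,-2,0,0,0],[0.1,0,0,-3,0,0,0],[1,0,0,-3,0,0,0],[1,0,0,-4,0,0,0],[1,0,0,-3,0,0,0]]]'; python3 d.py 676 51.5 160 2.09
```

```text
clock: 19.95
position: [0.5115, 0.3299, 0.3327]
tool_rot: [3.14, 0.001, 2.94]
force: [0.5, -0.1, 0.2]
grip_width: 0.0855
finger_force: 0.0
t 19.95 pos [0.5115 0.3299 0.3327] rot [3.14e+00 1.00e-03 2.94e+00] w 85.5 ff 0.0 F [ 0.5 -0.1  0.2] q [-0.21  0.66 -0.69  1.69  0.49  0.97  0.29]
turn [0.002 0.001 0.85 ] shift(before turn) [-21.69 -23.98   1.76] shift(after) [-32.33   0.47   1.77]
```

```bash
python3 -m creep '[[[1,0,0,0,0,0,0.17],[1,0,0,0,0,0,0.17],[1,0,0,0,0,0,0.17],[1,0,0,0,0,0,0.17],[1,-4.04,0.06,0,0,0,0.17],[1,-4.04,0.06,0,0,0,0],[1,-4.04,0.06,0,0,0,0],[1,-4.04,0.06,0,0,0,0],[1,-4.04,0.06,0,0,0,0],[1,-4.04,0.06,0,0,0,0],[1,-4.04,0.06,0,0,0,0],[1,-4.04,0.06,0,0,0,0]]]'; python3 -m creep '[[[1,0,0,0,0,0,0],[1,0,0,0,0,0,0]]]';python3 d.py 676 51.5 36 2.09
```

```text
clock: 21.45
position: [0.6821, 0.0544, 0.3312]
tool_rot: [3.14, -0.0, 2.09]
force: [-0.3, 0.1, 0.4]
grip_width: 0.0853
finger_force: 0.0
clock: 21.7
position: [0.6813, 0.0561, 0.3306]
tool_rot: [3.141, -0.001, 2.09]
force: [0.4, 0.3, -0.3]
grip_width: 0.0852
finger_force: 0.0
t 21.70 pos [0.6813 0.0561 0.3306] rot [ 3.141e+00 -1.000e-03  2.090e+00] w 85.2 ff 0.0 F [ 0.4  0.3 -0.3] q [ 0.11  0.73 -0.45  1.48  0.35  1.02  0.09]
turn [ 0.001 -0.001  0.   ] shift(before turn) [-0.14 -0.7  13.96] shift(after) [-0.13 -0.69 13.96]
```

```bash
python3 -m creep '[[[1,-0.14,-0.7,2,0,0,0],[1,0,0,3,0,0,0],[1,0,0,3,0,0,0],[1,0,0,3,0,0,0],[1,0,0,2.5,0,0,0],[1,0,0,0.5,0,0,0],[1,0,0,0,0,0,0]]]';python3 d.py 676 51.5 36 2.09; python3 -c "
from workcell import vision
import cv2,numpy as np
b=vision.grab_frame('side')['image'][130:270,160:340]
cv2.imwrite('pics/g2.png',cv2.resize(b,(720,560),interpolation=cv2.INTER_CUBIC))"
```

```text
clock: 22.58
position: [0.6763, 0.0516, 0.1905]
tool_rot: [3.141, -0.0, 2.091]
force: [-0.1, -0.8, 0.5]
grip_width: 0.0855
finger_force: 0.0
t 22.57 pos [0.6763 0.0516 0.1905] rot [ 3.141 -0.     2.091] w 85.5 ff 0.0 F [-0.1 -0.8  0.5] q [ 0.08  0.89 -0.39  1.56  0.43  0.78  0.03]
turn [ 0.001 -0.     0.001] shift(before turn) [ 0.01 -0.03 -0.05] shift(after) [ 0.01 -0.03 -0.05]
```

View pics/g2.png

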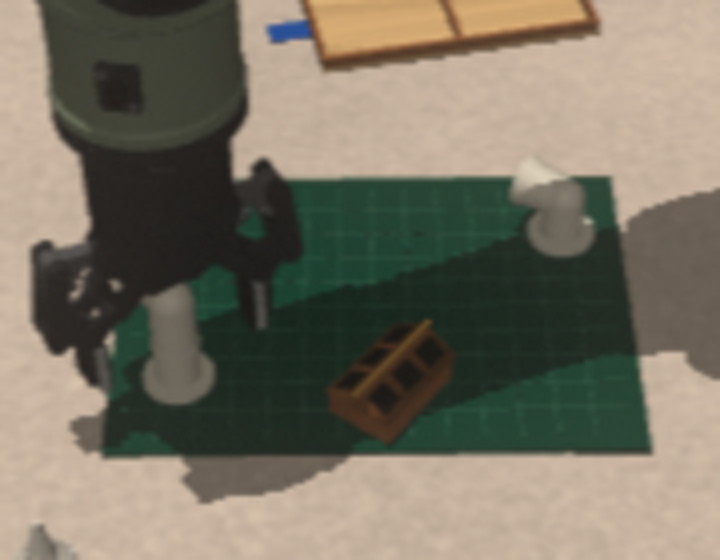

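The pads (95,370) and (262,300) straddle the pipe at (178,340), body clear of the head. Grip and lift.

```bash
python3 -m creep '[[[-1,0,0,0,0,0,0],[-1,0,0,0,0,0,0],[-1,0,0,0,0,0,0],[-1,0,0,0,0,0,0],[-1,0,0,0,0,0,0],[-1,0,0,0,0,0,0],[-1,0,0,0,0,0,0],[-1,0,0,0,0,0,0]]]' 40; python3 -m creep '[[[-1,0,0,-1,0,0,0],[-1,0,0,-2.5,0,0,0],[-1,0,0,-3,0,0,0],[-1,0,0,-3,0,0,0],[-1,0,0,-2,0,0,0],[-1,0,0,-1,0,0,-0.1],[-1,0,0,0,0,0,-0.15],[-1,0,0,0,0,0,-0.15],[-1,0,0,0,0,0,-0.15],[-1,0,0,0,0,0,-0.15],[-1,0,0,0,0,0,-0.15]]]'; python3 d.py 415.2 349.3 160 2.94
```

```text
clock: 23.62
position: [0.6763, 0.0508, 0.1899]
tool_rot: [3.142, 0.0, 2.09]
force: [-2.9, -0.6, 5.3]
grip_width: 0.0235
finger_force: 39.0
clock: 25.0
position: [0.6762, 0.0508, 0.3146]
tool_rot: [-3.141, -0.0, 2.945]
force: [-0.5, -0.8, -0.2]
grip_width: 0.0239
finger_force: 39.2
t 25.00 pos [0.6762 0.0508 0.3146] rot [-3.141 -0.     2.945] w 23.9 ff 39.2 F [-0.5 -0.8 -0.2] q [ 0.23  0.78 -0.65  1.5   0.51  1.04  0.83]
turn [-0.    -0.     0.005] shift(before turn) [ 3.144e+01  2.417e+01 -3.000e-02] shift(after) [31.55 24.02 -0.04]
```

```bash
python3 -m creep '[[[-1,1.6,1.2,0,0,0,0],[-1,3.1,2.4,0,0,0,0],[-1,3.3,2.5,0,0,0,0],[-1,3.3,2.5,0,0,0,0],[-1,3.3,2.5,0,0,0,0],[-1,3.3,2.5,0,0,0,0],[-1,3.3,2.5,0,0,0,0],[-1,3.3,2.5,0,0,0,0],[-1,3.1,2.4,0,0,0,0],[-1,2.3,1.8,0,0,0,0],[-1,1.6,1.2,0,0,0,0],[-1,0,0,0,0,0,0]]]'; python3 d.py 415.2 349.3 36 2.94
```

```text
clock: 26.5
position: [0.414, 0.3504, 0.3149]
tool_rot: [3.141, -0.0, 2.941]
force: [0.2, -0.1, 0.6]
grip_width: 0.0241
finger_force: 39.3
t 26.50 pos [0.414  0.3504 0.3149] rot [ 3.141 -0.     2.941] w 24.1 ff 39.3 F [ 0.2 -0.1  0.6] q [-0.31  0.59 -0.7   1.88  0.5   0.85  0.11]
turn [ 0.    -0.     0.001] shift(before turn) [-0.14 -0.08 12.39] shift(after) [-0.14 -0.08 12.39]
```

```bash
python3 -m creep '[[[-1,-0.1,-0.1,1.5,0,0,0],[-1,0,0,2.5,0,0,0],[-1,0,0,2.5,0,0,0],[-1,0,0,2.5,0,0,0],[-1,0,0,1.5,0,0,0],[-1,0,0,0.8,0,0,0],[-1,0,0,0.4,0,0,0],[-1,0,0,0.2,0,0,0],[-1,0,0,0.1,0,0,0],[-1,0,0,0.1,0,0,0],[-1,0,0,0,0,0,0],[-1,0,0,0,0,0,0]]]'; python3 -m creep '[[[-1,0,0,0.1,0,0,0],[-1,0,0,0,0,0,0],[-1,0,0,0,0,0,0]]]'
```

```text
clock: 28.0
position: [0.4166, 0.348, 0.1937]
tool_rot: [3.141, 0.0, 2.94]
force: [0.1, -1.0, -1.2]
grip_width: 0.0243
finger_force: 39.3
clock: 28.38
position: [0.4166, 0.348, 0.1926]
tool_rot: [3.142, -0.0, 2.94]
force: [-0.3, 0.9, -0.1]
grip_width: 0.0242
finger_force: 39.3
```

```bash
python3 -m creep '[[[-1,0,0,0.1,0,0,0],[-1,0,0,0.05,0,0,0],[-1,0,0,0,0,0,0],[-1,0,0,0,0,0,0]]]'; python3 -m creep '[[[-1,0,0,0.06,0,0,0],[-1,0,0,0,0,0,0],[-1,0,0,0,0,0,0]]]'
```

```text
clock: 28.88
position: [0.4166, 0.3479, 0.1911]
tool_rot: [3.142, -0.0, 2.94]
force: [0.4, -0.5, -0.3]
grip_width: 0.0241
finger_force: 39.3
clock: 29.25
position: [0.4165, 0.348, 0.1909]
tool_rot: [3.141, 0.0, 2.94]
force: [-1.2, -2.4, 8.2]
grip_width: 0.0237
finger_force: 40.3
```

```bash
python3 -m creep '[[[0.2,0,0,0,0,0,0],[0.2,0,0,0,0,0,0],[0.2,0,0,0,0,0,0],[0.2,0,0,0,0,0,0],[0.2,0,0,-2,0,0,0],[0.2,0,0,-3,0,0,0],[0.2,0,0,-3,0,0,0],[1,0,0,-4,0,0,0],[1,0,0,-3,0,0,0],[1,0,0,0,0,0,0]]]'; python3 d.py 672.8 -68.8 160 1.066; python3 -c "
from workcell import vision
import cv2,numpy as np
a=vision.grab_frame('top')['image'][140:320,60:200]; b=vision.grab_frame('side')['image'][270:384,180:390]
cv2.imwrite('pics/l1.png',np.hstack([cv2.resize(a,(390,500),interpolation=2),cv2.resize(b,(400,217),interpolation=2)] if 0 else [cv2.resize(a,(350,450),interpolation=2),cv2.copyMakeBorder(cv2.resize(b,(450,244),interpolation=2),0,206,0,0,0)]))"
```

```text
clock: 30.5
position: [0.4167, 0.3482, 0.3437]
tool_rot: [3.139, 0.003, 2.94]
force: [0.7, 0.1, -0.4]
grip_width: 0.0854
finger_force: 0.0
t 30.50 pos [0.4167 0.3482 0.3437] rot [3.139e+00 3.000e-03 2.940e+00] w 85.4 ff 0.0 F [ 0.7  0.1 -0.4] q [-0.28  0.56 -0.73  1.85  0.46  0.9   0.14]
turn [ 5.000e-03 -1.000e-03  1.874e+00] shift(before turn) [-33.45 -35.73   2.85] shift(after) [-24.11  42.59   2.87]
```

View pics/l1.png

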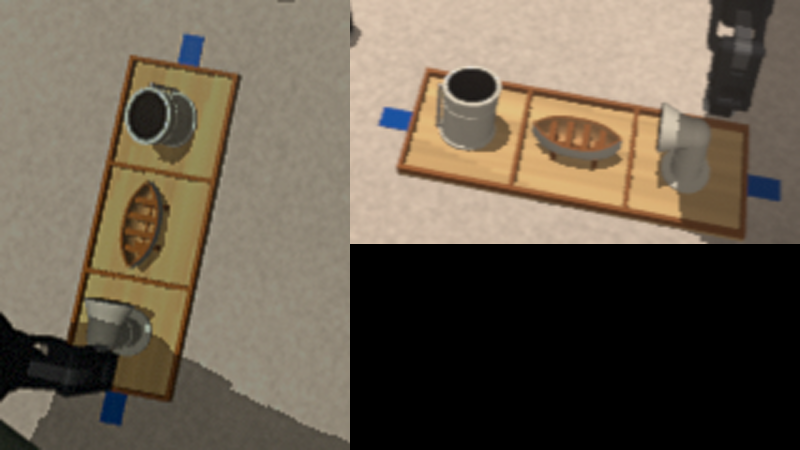

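All three stand upright, each in its own compartment (funnel (165,115), boat (143,225), tall ventilator (120,325) in the left half). On to the windlass.

```bash
python3 -m creep '[[[1,0,0,0,0,0,0.17],[1,0,0,0,0,0,0.17],[1,0,0,0,0,0,0.17],[1,0,0,0,0,0,0.17],[1,0,0,0,0,0,0.17],[1,0,0,0,0,0,0.17],[1,0,0,0,0,0,0.17],[1,0,0,0,0,0,0.17],[1,0,0,0,0,0,0.17],[1,0,0,0,0,0,0.17],[1,0,0,0,0,0,0.17]]]'; python3 -m creep '[[[1,-2.19,3.87,0,0,0,0],[1,-2.19,3.87,0,0,0,0],[1,-2.19,3.87,0,0,0,0],[1,-2.19,3.87,0,0,0,0],[1,-2.19,3.87,0,0,0,0],[1,-2.19,3.87,0,0,0,0],[1,-2.19,3.87,0,0,0,0],[1,-2.19,3.87,0,0,0,0],[1,-2.19,3.87,0,0,0,0],[1,-2.19,3.87,0,0,0,0],[1,-2.19,3.87,0,0,0,0],[1,0,0,0,0,0,0]]]';python3 -m creep '[[[1,0,0,0,0,0,0],[1,0,0,2,0,0,0],[1,0,0,2,0,0,0],[1,0,0,0,0,0,0]]]';python3 d.py 672.8 -68.8 27 1.066
```

```text
clock: 31.98
position: [0.4163, 0.3478, 0.3398]
tool_rot: [-3.141, 0.001, 1.064]
force: [-0.8, 0.3, -0.6]
grip_width: 0.085
finger_force: 0.0
clock: 33.48
position: [0.6747, -0.0714, 0.339]
tool_rot: [-3.141, 0.002, 1.066]
force: [-0.3, 0.9, 0.6]
grip_width: 0.0858
finger_force: 0.0
clock: 33.98
position: [0.6735, -0.0674, 0.298]
tool_rot: [-3.138, 0.002, 1.07]
force: [-0.6, 0.4, -0.6]
grip_width: 0.0854
finger_force: 0.0
t 33.98 pos [ 0.6735 -0.0674  0.298 ] rot [-3.138e+00  2.000e-03  1.070e+00] w 85.4 ff 0.0 F [-0.6  0.4 -0.6] q [ 0.13  0.72 -0.19  1.53  0.16  0.91 -0.61]
turn [-0.003  0.002  0.004] shift(before turn) [-0.14  0.05 11.6 ] shift(after) [-1.60e-01  1.00e-02  1.16e+01]
```

```bash
python3 -m creep '[[[1,-0.15,0,2,0,0,0],[1,0,0,3,0,0,0],[1,0,0,3,0,0,0],[1,0,0,2.6,0,0,0],[1,0,0,1,0,0,0],[1,0,0,0,0,0,0],[1,0,0,0,0,0,0]]]';python3 d.py 672.8 -68.8 27 1.066; python3 -c "
from workcell import vision
import cv2,numpy as np
b=vision.grab_frame('side')['image'][120:240,140:300]
cv2.imwrite('pics/g3.png',cv2.resize(b,(640,480),interpolation=cv2.INTER_CUBIC))"
```

```text
clock: 34.85
position: [0.6739, -0.0692, 0.1855]
tool_rot: [3.14, -0.001, 1.07]
force: [0.6, 0.2, 0.4]
grip_width: 0.0854
finger_force: 0.0
t 34.85 pos [ 0.6739 -0.0692  0.1855] rot [ 3.14e+00 -1.00e-03  1.07e+00] w 85.4 ff 0.0 F [0.6 0.2 0.4] q [ 0.12  0.87 -0.16  1.57  0.19  0.72 -0.64]
turn [ 0.001 -0.001  0.004] shift(before turn) [-0.02 -0.11  0.35] shift(after) [-0.02 -0.11  0.35]
```

View pics/g3.png

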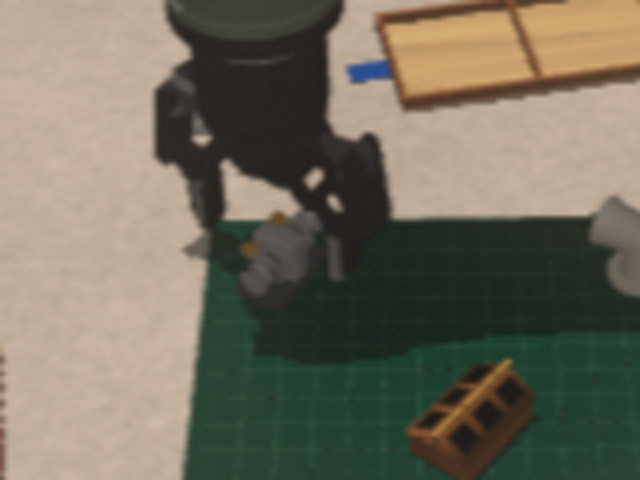

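The fingers (205,210) and (340,255) stand either side of the windlass (280,260), across the gear case. Lower the last 3.5 mm and grip.

```bash
python3 -m creep '[[[1,0,-0.1,0.35,0,0,0],[1,0,0,0,0,0,0],[-1,0,0,0,0,0,0],[-1,0,0,0,0,0,0],[-1,0,0,0,0,0,0],[-1,0,0,0,0,0,0],[-1,0,0,0,0,0,0],[-1,0,0,0,0,0,0],[-1,0,0,0,0,0,0]]]' 60; python3 -m creep '[[[-1,0,0,-0.5,0,0,0],[-1,0,0,-2,0,0,0],[-1,0,0,-3,0,0,0],[-1,0,0,-3,0,0,0],[-1,0,0,-2,0,0,0],[-1,0,0,-1,0,0,0],[-1,0,0,0,0,0,0]]]'; python3 d.py 564.8 -283.2 145 1.786
```

```text
clock: 36.02
position: [0.6727, -0.0687, 0.1812]
tool_rot: [3.141, -0.0, 1.07]
force: [-0.1, 0.2, 5.0]
grip_width: 0.0291
finger_force: 59.5
clock: 36.9
position: [0.6726, -0.0687, 0.2963]
tool_rot: [3.141, -0.0, 1.07]
force: [-0.1, 0.5, -1.5]
grip_width: 0.0291
finger_force: 59.2
t 36.90 pos [ 0.6726 -0.0687  0.2963] rot [ 3.141 -0.     1.07 ] w 29.1 ff 59.2 F [-0.1  0.5 -1.5] q [ 0.13  0.72 -0.19  1.53  0.16  0.9  -0.61]
turn [ 0.    -0.    -0.716] shift(before turn) [-23.99   0.85  -0.37] shift(after) [-18.65 -15.11  -0.37]
```

```bash
python3 -m creep '[[[-1,0,0,0,0,0,-0.15],[-1,0,0,0,0,0,-0.19],[-1,0,0,0,0,0,-0.19],[-1,0,0,0,0,0,-0.186],[-1,-1.2,-1,0,0,0,0],[-1,-2.4,-2,0,0,0,0],[-1,-3,-2.4,0,0,0,0],[-1,-3,-2.4,0,0,0,0],[-1,-3,-2.4,0,0,0,0],[-1,-3,-2.4,0,0,0,0],[-1,-2,-1.6,0,0,0,0],[-1,-1,-0.9,0,0,0,0]]]'; python3 -m creep '[[[-1,0,0,0,0,0,0],[-1,0,0,2,0,0,0],[-1,0,0,3,0,0,0],[-1,0,0,3,0,0,0],[-1,0,0,2,0,0,0],[-1,0,0,0.5,0,0,0],[-1,0,0,0.3,0,0,0],[-1,0,0,0,0,0,0],[-1,0,0,0,0,0,0]]]'; python3 d.py 564.8 -283.2 27 1.786
```

```text
clock: 38.4
position: [0.5622, -0.2841, 0.2955]
tool_rot: [-3.14, -0.0, 1.775]
force: [1.4, -0.1, -1.5]
grip_width: 0.0293
finger_force: 59.2
clock: 39.52
position: [0.5639, -0.2822, 0.1887]
tool_rot: [3.141, 0.001, 1.78]
force: [0.2, -0.4, -0.2]
grip_width: 0.0287
finger_force: 59.3
t 39.52 pos [ 0.5639 -0.2822  0.1887] rot [3.141e+00 1.000e-03 1.780e+00] w 28.7 ff 59.3 F [ 0.2 -0.4 -0.2] q [ 0.58  0.82 -0.32  1.7   0.38  0.68  0.27]
turn [ 0.001  0.001 -0.006] shift(before turn) [-0.11  0.07  0.67] shift(after) [-0.12  0.07  0.67]
```

```bash
python3 -m creep '[[[-1,-0.1,0.07,0.3,0,0,0],[-1,0,0,0.15,0,0,0],[-1,0,0,0.1,0,0,0],[-1,0,0,0.05,0,0,0],[-1,0,0,0,0,0,0],[-1,0,0,0,0,0,0]]]'; python3 -m creep '[[[-1,0,0,0.07,0,0,0],[-1,0,0,0,0,0,0],[-1,0,0,0,0,0,0]]]'
```

```text
clock: 40.28
position: [0.5646, -0.2828, 0.1822]
tool_rot: [-3.141, 0.0, 1.781]
force: [-3.2, 0.1, 5.4]
grip_width: 0.0292
finger_force: 60.1
clock: 40.65
position: [0.5646, -0.2828, 0.1822]
tool_rot: [-3.141, 0.0, 1.781]
force: [-6.5, 3.2, 18.1]
grip_width: 0.0292
finger_force: 61.8
```

```bash
python3 -m creep '[[[0.1,0,0,0,0,0,0],[0.1,0,0,0,0,0,0],[0.1,0,0,0,0,0,0],[0.1,0,0,0,0,0,0],[0.1,0,0,-2,0,0,0],[0.1,0,0,-3,0,0,0],[1,0,0,-3,0,0,0],[1,0,0,-3,0,0,0],[1,0,0,0,0,0,-0.18],[1,0,0,0,0,0,-0.18],[1,0,0,0,0,0,-0.18],[1,0,0,0,0,0,-0.2]]]'; python3 d.py 450.4 -65 140 2.52
```

```text
clock: 42.15
position: [0.5646, -0.2829, 0.2929]
tool_rot: [-3.141, 0.001, 2.514]
force: [0.6, 0.2, 0.3]
grip_width: 0.0853
finger_force: 0.0
t 42.15 pos [ 0.5646 -0.2829  0.2929] rot [-3.141e+00  1.000e-03  2.514e+00] w 85.3 ff 0.0 F [0.6 0.2 0.3] q [ 0.73  0.72 -0.56  1.65  0.46  0.9   0.94]
turn [-0.     0.001 -0.006] shift(before turn) [22.04 10.94 -0.24] shift(after) [21.98 11.07 -0.21]
```

```bash
python3 -m creep '[[[1,3.67,1.85,0,0,0,0],[1,3.67,1.85,0,0,0,0],[1,3.67,1.85,0,0,0,0],[1,3.67,1.85,0,0,0,0],[1,3.67,1.85,0,0,0,0],[1,3.67,1.8,0,0,0,0],[1,0,0,0,0,0,0],[1,0,0,3,0,0,0],[1,0,0,3,0,0,0],[1,0,0,0,0,0,0]]]';python3 d.py 450.4 -65 27 2.52
```

```text
clock: 43.4
position: [0.4524, -0.0637, 0.2308]
tool_rot: [-3.14, -0.001, 2.508]
force: [0.6, 0.4, 0.4]
grip_width: 0.0857
finger_force: 0.0
t 43.40 pos [ 0.4524 -0.0637  0.2308] rot [-3.140e+00 -1.000e-03  2.508e+00] w 85.7 ff 0.0 F [0.6 0.4 0.4] q [ 0.4   0.6  -0.5   2.14  0.56  0.53  0.41]
turn [-0.001 -0.001 -0.012] shift(before turn) [ 0.08 -0.21  4.88] shift(after) [ 0.09 -0.22  4.88]
```

```bash
python3 -m creep '[[[1,0.09,-0.22,2,0,0,0],[1,0,0,2,0,0,0],[1,0,0,0.9,0,0,0],[1,0,0,0,0,0,0],[1,0,0,0,0,0,0]]]';python3 d.py 450.4 -65 27 2.52; python3 -c "
from workcell import vision
import cv2,numpy as np
b=vision.grab_frame('side')['image'][120:240,220:380]
cv2.imwrite('pics/g4.png',cv2.resize(b,(640,480),interpolation=cv2.INTER_CUBIC))"
```

```text
clock: 44.02
position: [0.4508, -0.0648, 0.1832]
tool_rot: [3.141, 0.001, 2.508]
force: [0.6, -0.1, 0.6]
grip_width: 0.0853
finger_force: 0.0
t 44.02 pos [ 0.4508 -0.0648  0.1832] rot [3.141e+00 1.000e-03 2.508e+00] w 85.3 ff 0.0 F [ 0.6 -0.1  0.6] q [ 0.33  0.68 -0.41  2.16  0.66  0.42  0.32]
turn [ 0.     0.001 -0.012] shift(before turn) [ 0.02 -0.04  0.12] shift(after) [ 0.02 -0.04  0.12]
```

View pics/g4.png

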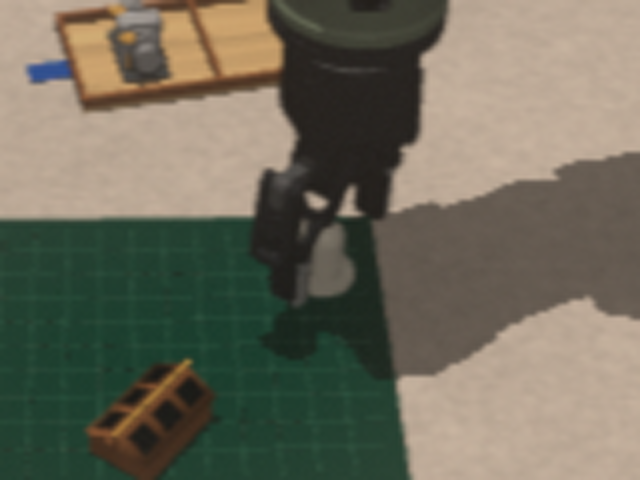

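```bash
python3 -m creep '[[[1,0,0,0.1,0,0,0],[-1,0,0,0,0,0,0],[-1,0,0,0,0,0,0],[-1,0,0,0,0,0,0],[-1,0,0,0,0,0,0],[-1,0,0,0,0,0,0],[-1,0,0,0,0,0,0],[-1,0,0,0,0,0,0],[-1,0,0,0,0,0,0]]]' 40; python3 -m creep '[[[-1,0,0,-0.5,0,0,0],[-1,0,0,-2,0,0,0],[-1,0,0,-3,0,0,0],[-1,0,0,-3,0,0,0],[-1,0,0,-2,0,0,0],[-1,0,0,-1,0,0,0.1],[-1,0,0,0,0,0,0.15],[-1,0,0,0,0,0,0.16],[-1,0,0,0,0,0,0.16],[-1,0,0,0,0,0,0.15],[-1,0,0,0,0,0,0]]]'; python3 d.py 471.7 -297.3 145 1.786
```

```text
clock: 45.2
position: [0.4505, -0.0647, 0.1815]
tool_rot: [-3.142, 0.0, 2.508]
force: [-1.0, 0.7, 4.3]
grip_width: 0.0237
finger_force: 38.9
clock: 46.58
position: [0.4504, -0.0646, 0.2966]
tool_rot: [3.142, 0.0, 1.789]
force: [-0.5, -0.4, -0.8]
grip_width: 0.0237
finger_force: 39.2
t 46.58 pos [ 0.4504 -0.0646  0.2966] rot [3.142 0.    1.789] w 23.7 ff 39.2 F [-0.5 -0.4 -0.8] q [ 0.35  0.45 -0.43  2.11  0.31  0.63 -0.07]
turn [0.    0.    0.003] shift(before turn) [-23.18  -2.97  -0.34] shift(after) [-23.19  -2.89  -0.34]
```

```bash
python3 -m creep '[[[-1,-1.5,-0.2,0,0,0,0],[-1,-3,-0.4,0,0,0,0],[-1,-4,-0.5,0,0,0,0],[-1,-4,-0.5,0,0,0,0],[-1,-4,-0.5,0,0,0,0],[-1,-3.5,-0.4,0,0,0,0],[-1,-2,-0.3,0,0,0,0],[-1,-1.2,-0.1,0,0,0,0],[-1,0,0,0,0,0,0]]]'; python3 -m creep '[[[-1,0,0,0,0,0,0],[-1,0,0,2,0,0,0],[-1,0,0,3,0,0,0],[-1,0,0,3,0,0,0],[-1,0,0,2,0,0,0],[-1,0,0,0.5,0,0,0],[-1,0,0,0.3,0,0,0],[-1,0,0,0,0,0,0],[-1,0,0,0,0,0,0]]]'; python3 d.py 471.7 -297.3 27 1.786
```

```text
clock: 47.7
position: [0.4722, -0.2976, 0.2962]
tool_rot: [3.142, -0.0, 1.788]
force: [0.8, 1.0, -0.6]
grip_width: 0.0236
finger_force: 39.2
clock: 48.82
position: [0.4724, -0.2976, 0.1889]
tool_rot: [3.141, 0.001, 1.788]
force: [-0.2, -0.9, -0.8]
grip_width: 0.0239
finger_force: 39.2
t 48.83 pos [ 0.4724 -0.2976  0.1889] rot [3.141e+00 1.000e-03 1.788e+00] w 23.9 ff 39.2 F [-0.2 -0.9 -0.8] q [ 0.68  0.75 -0.31  1.9   0.41  0.56  0.31]
turn [0.001 0.001 0.002] shift(before turn) [ 0.05 -0.06  0.69] shift(after) [ 0.05 -0.06  0.69]
```

Expected contact at TCP z ≈ 0.1825.

```bash
python3 -m creep '[[[-1,0,0,0.3,0,0,0],[-1,0,0,0.15,0,0,0],[-1,0,0,0.1,0,0,0],[-1,0,0,0.04,0,0,0],[-1,0,0,0,0,0,0],[-1,0,0,0,0,0,0]]]'; python3 -m creep '[[[-1,0,0,0.06,0,0,0],[-1,0,0,0,0,0,0],[-1,0,0,0,0,0,0]]]'
```

```text
clock: 49.58
position: [0.4722, -0.2975, 0.1825]
tool_rot: [-3.142, 0.0, 1.788]
force: [-2.0, 1.2, 5.0]
grip_width: 0.0239
finger_force: 39.7
clock: 49.95
position: [0.4722, -0.2975, 0.1824]
tool_rot: [-3.142, 0.0, 1.788]
force: [-6.0, 3.1, 17.7]
grip_width: 0.0236
finger_force: 41.3
```

```bash
python3 -m creep '[[[0.1,0,0,0,0,0,0],[0.1,0,0,0,0,0,0],[0.1,0,0,0,0,0,0],[0.1,0,0,0,0,0,0],[0.1,0,0,-2,0,0,0],[0.1,0,0,-3,0,0,0],[0.1,0,0,-3,0,0,0],[0.1,0,0,-4,0,0,0],[0.1,0,0,-4,0,0,0]]]'; python3 -m creep '[[[0.1,-2.8,-3.9,0,0,0,0],[0.1,-2.8,-3.9,0,0,0,0],[0.1,-2.8,-3.9,0,0,0,0],[0.1,-2.8,-3.9,0,0,0,0],[0.1,-2.8,-3.9,0,0,0,0],[0.1,-2.8,-3.9,0,0,0,0],[0.1,-2.8,-3.9,0,0,0,0],[0.1,-2.8,-3.9,0,0,0,0],[0.1,0,0,0,0,0,0]]]'
cat > m2.py <<'E'
from m1 import *; from workcell import vision
F={n:vision.grab_frame(n) for n in("top","side")}
for n in F: cv2.imwrite(f"pics/end_{n}.png",F[n]["image"])
C={n:level(f) for n,f in F.items()}
T=dict(funnel=((.603,.311),4,-.2),lifeboat=((.511,.33),4,-.2),tall=((.419,.348),4,-.2),windlass=((.565,-.283),4,.21),short=((.473,-.303),4,-1.35),skylight=((.5583,.0597),3,.93),glue=((.727,.212),0,0),jar=((.737,-.219),0,0))
for k,(g,z,y) in T.items():
    for n in C:
        x,c,N=fit(k,C[n],g,[y],.045 if z else .035,.018 if z==4 else .009 if z else .007,z); print(k,n,x[:2].round(1),"yaw %.3f dz %.1f cost %.2f N %d"%(x[2],x[3],c,N))
E
python3 m2.py
```

```text
clock: 51.08
position: [0.472, -0.2973, 0.3444]
tool_rot: [3.141, 0.0, 1.788]
force: [0.3, -0.2, -0.1]
grip_width: 0.0468
finger_force: 0.0
clock: 52.2
position: [0.2125, -0.5856, 0.3428]
tool_rot: [-3.141, 0.001, 1.783]
force: [0.5, 0.8, -0.5]
grip_width: 0.0472
finger_force: 0.0
plane [-0.0001  0.0011  0.0016] rms mm 1.3
plane [-0.0011  0.001   0.0007] rms mm 1.2
funnel top [603.2 308.6] yaw -0.037 dz 0.1 cost 0.89 N 506
funnel side [604.3 312.4] yaw -0.162 dz 0.0 cost 0.62 N 827
lifeboat top [510.3 327.9] yaw -0.203 dz 4.5 cost 3.46 N 325
lifeboat side [511.4 333.6] yaw -0.209 dz 1.1 cost 3.07 N 534
tall top [420.3 345.8] yaw -0.174 dz -0.3 cost 1.43 N 370
tall side [420.6 349.7] yaw -0.212 dz -0.5 cost 0.97 N 585
windlass top [ 565.3 -284.2] yaw 0.220 dz -0.0 cost 1.88 N 356
windlass side [ 566.4 -280. ] yaw 0.264 dz 0.2 cost 2.03 N 163
short top [ 472.8 -304.8] yaw -1.331 dz -1.0 cost 0.90 N 306
short side [ 474.4 -301.1] yaw -1.359 dz -0.8 cost 1.20 N 173
skylight top [558.3  58.5] yaw 0.918 dz 3.1 cost 1.39 N 618
skylight side [558.5  61. ] yaw 0.916 dz 3.2 cost 1.46 N 538
glue top [726.9 209.4] yaw -0.003 dz 6.3 cost 4.32 N 262
glue side [727.8 212.5] yaw 0.031 dz 10.5 cost 3.45 N 403
jar top [ 736.9 -221.6] yaw -0.111 dz 0.1 cost 1.02 N 244
jar side [ 736.8 -218.3] yaw 0.003 dz -0.0 cost 1.12 N 191
```

View pics/end_top.png

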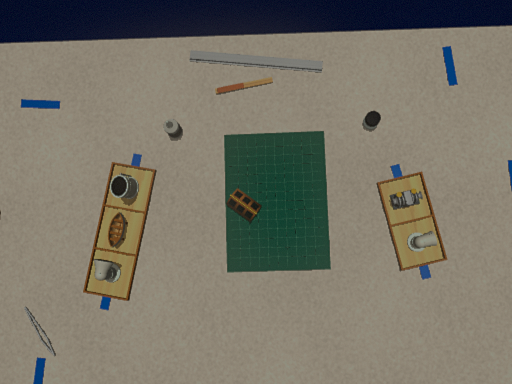

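View pics/end_side.png

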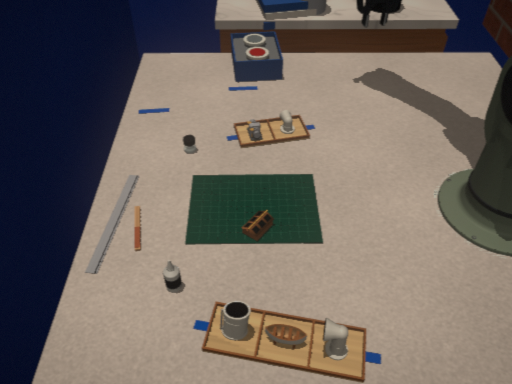

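Both end views show the funnel, boat and tall ventilator in the left tray (top view (124,187), (118,230), (107,270)). The windlass and short ventilator are in the right tray at (406,199) and (423,241). All are upright and within 2 mm of their compartment centres, and the skylight, glue bottle and jar have not moved.

```bash
python3 -c "
from workcell import bot
print(bot.job_done())"
```

```text
the job is handed in; nothing more can be done
None
```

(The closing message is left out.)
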